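Load the sample carrier and hold its cover down on the dowels

TASK

Set the yellow-capped and the blue-capped jar upright into the two empty outer cells of the grey carrier, one per cell, putting them down gently rather than dropping them and leaving the white-capped jar in the middle cell. Then fit the green cover over the carrier's two dowels, either way round, and press it down against the spring pads until it lies flush on both pillars. Finish while still holding it pressed down flush, with every jar upright in its cell, no jar ever tipped over, and the other things on the bench left where they are.

Things in the scene. Friction and masses are not known exactly. Their poses are not given: they have to be found in the camera images.
- carrier: grey carrier fixed to the bench, 66 (x) by 212 mm (y); origin: centre of its underside, z up. Cells in a row at y = -50, 0, +50 mm, walls ending 26 mm above the bench. At y = -95 and +95 mm an aluminium pillar, 66 (x) by 22 mm (y), flat top 74 mm above the bench, a dowel in its middle. Neighbouring jars stand 15 mm apart: fingers fit only on the x sides of a jar.
- cell_a (a point): outer carrier cell: a square pocket 46 x 46 mm, walls 22 mm high and 4 mm thick, open at the top. The point is the middle of its floor, 4 mm above the bench. At the carrier's -y end; empty at the start.
- cell_b (a point): outer carrier cell: a square pocket 46 x 46 mm, walls 22 mm high and 4 mm thick, open at the top. The point is the middle of its floor, 4 mm above the bench. At the carrier's +y end; empty at the start.
- cell_mid (a point): middle carrier cell: a square pocket 46 x 46 mm, walls 22 mm high and 4 mm thick, open at the top. The point is the middle of its floor, 4 mm above the bench. Holds the white-capped jar from the start.
- dowel_a (a point): tip of a dark steel dowel pin on top of one end pillar of the carrier: pin 8 mm thick, 22 mm tall, its last 4 mm tapering to 4 mm. The point is the top centre of the pin, 96 mm above the bench. At the carrier's -y end.
- dowel_b (a point): tip of a dark steel dowel pin on top of one end pillar of the carrier: pin 8 mm thick, 22 mm tall, its last 4 mm tapering to 4 mm. The point is the top centre of the pin, 96 mm above the bench. At the carrier's +y end.
- pads (a joint): black rubber spring pads on the pillar tops beside the dowels, moving as one: travel down in m. 0 = up, 8 mm above the pillar tops (82 mm above the bench), where they carry the cover's weight unpressed; 0.008 = flush with the pillar tops. Force from 6 N at 0 to 12.5 N at 0.008, of which the cover's weight gives about 3 N. They spring back when let go.
- jar_yellow_centre (a point): glass sample jar of amber glass with a paper band and a yellow screw cap, 65 mm tall: body 35 mm across with a 3 mm bevel at the foot, cap 32 mm across and 20 mm high at the top, about 90 g. The point is the jar's centre, 32.5 mm above its underside; z is up along the jar. Stands on the bench at the start.
- jar_blue_centre (a point): glass sample jar of amber glass with a paper band and a blue screw cap, 65 mm tall: body 35 mm across with a 3 mm bevel at the foot, cap 32 mm across and 20 mm high at the top, about 90 g. The point is the jar's centre, 32.5 mm above its underside; z is up along the jar. Stands on the bench at the start.
- jar_white_centre (a point): glass sample jar of amber glass with a paper band and a white screw cap, 65 mm tall: body 35 mm across with a 3 mm bevel at the foot, cap 32 mm across and 20 mm high at the top, about 90 g. The point is the jar's centre, 32.5 mm above its underside; z is up along the jar. Stands in the carrier's middle cell from the start; leave it there.
- cover_handle (a point): centre of the black bar handle of the cover: bar 16 mm wide (cover's x), 70 mm long (cover's y), 35 mm high, standing in the middle of the cover's top; the point lies 29.5 mm above the cover's underside and 17.5 mm below the top of the bar. Axes as the cover's.
- cover_under (a point): green cover plate, 66 (x) by 212 (y) by 12 mm thick, about 300 g, flat on the bench at the start, handle up. The point is the centre of its underside, z up. Two through holes 10.6 mm wide at y = -95 and +95 mm fit the dowels, either way round. Flush on the pillars its underside is 74 mm above the bench; on the unpressed pads, 82 mm.
- reagent: bystander: amber reagent bottle with black cap, 60 mm across, 120 mm tall; origin at the centre of its underside
- beaker: bystander: open glass beaker, 76 mm across, 95 mm tall; origin at the centre of its underside
- spare_cap: bystander: loose red screw cap lying on the bench, 42 mm across, 22 mm tall; origin at the centre of its underside
- spatula: bystander: broad steel spatula with a wooden handle lying on the bench, 180 mm long along its x; origin at the middle of its underside
- timer: bystander: white bench timer, 60 x 75 x 22 mm; origin at the centre of its underside
Not all that is in view belongs to the job. What is shaped like the part that bears jar_white_centre but black is not meant. Leave any red look-alike of the part that bears cover_handle alone.

How it is judged:
By the outcome, as a careful person would: the job done as asked, in the order asked, and still so for the second after the job is handed in, while the arm keeps its last pose, push and grip.
It also fails if it takes over 72 s, if anything falls off the work surface, if the arm or the gripper's body presses on something with over 40 N, if the wrist force passes 120 N, or if a joint passes its speed limit or range.

ROBOT

A 6-joint arm with a two-finger parallel gripper is mounted at the origin on the work surface. World frame = base frame: x ahead of the robot, y to its left, z up, the work surface at z = 0. Lengths are in m, angles in degrees, forces in N, time in s.
With the tool pointing down it reaches from about 0.3 to 0.75 m from the base axis. Payload 8.5 kg.
Tool frame: the origin (TCP) lies at the very end of the fingers, on their centre line; the grasp point (between the pads) lies 19 mm behind it; z points along the fingers, y is the line along which they close (so a half turn about z gives the same grasp; the last joint's range is limited). The gripper opens to 85 mm and grips with 20 to 120 N. Pads are 22 mm wide; open, the fingers measure 114 mm over their backs; the gripper's body (76 mm by 85 mm) begins 54 mm behind the grasp point. The pads swing forward as they close: fully open they stand 13 mm farther back than shut.
Start: joints at [51.205, 21.807, 74.336, -0, 83.858, -12.336], TCP at [0.245, 0.492, 0.231] pointing down, gripper open.
Joint ranges: [-178.18, 178.18], [-50.72, 133.34], [12.68, 142.11], [-81.47, 261.47], [9.98, 163.14], [-165.26, 165.26]. Speed limits (degrees/s): [136.94, 136.94, 180, 180, 180, 180].

INTERFACE

Orientations are given as a 3x3 rotation matrix whose columns are the frame's x, y, z axes.
In Python, from rig import env gives the robot as it stands.
- The arm moves only by the tool move_arm, never from a script. Its argument "plan" is a list of rows, each a list of 7 numbers: the turn, a rotation vector about the tool's x, y, z in degrees, then the shift along the tool's x, y, z in cm, then the gripper command: -1 is shut, 1 is fully open, values between are in proportion. In form: [[ax, ay, az, tx, ty, tz, jaw], ...]. A call has 1 to 5 rows; each row is the pose to reach, as a shift and turn from the pose commanded when the call began, along the tool's axes at that moment; what a row does not reach only later rows make up. A row lasts 1/10 s, in which the tool goes at most 50 mm and 8.59 degrees, less where a joint would pass 70% of its speed; a pose out of reach is approached as far as the arm can. A call with a gripper value outside its range is refused whole. The fingers move at their own pace and stop on an object; "squeeze" is the grip in N (left out, the last holds). Time passes only in rows, so rows that repeat a pose let the fingers close. It gives the time, the measured TCP pose, the force, the opening and the grip force at its end, in the units of the state.
- env.observe(): the state, without advancing time (a new reading comes with each control period).
- env.get_image(name): name is "scene" or "top" or "wrist"; returns a dict with "color" (420x560x3 uint8, red, green, blue), "fov_y" (degrees; the focal length in pixels is half the picture's height over the tangent of half this angle, whatever the lens; pixels are square), "cx", "cy" (the principal point, pixels), "R" (3x3) and "t" (3): a world point X has camera coordinates R X + t. Camera axes: x right, y down, z forward; pixel columns grow to the right and rows downward; lengths in m; the calibration is good to about 2 mm. The wrist camera is an equidistant fisheye: a pixel r from the principal point sees the ray r / f radians off the axis. A picture is of the moment at which its call begins. There is no depth.
- env.close_job(): hands the job in; it is judged then, once.
Trained networks look in a picture, given as the dict that the camera call returned (one of the last four; its "shot" number tells which), for a name from the list of things; names that differ only in an ending like _2 or _b are one class to them, and where a whole thing is asked for, a point or a joint stands for the part that bears it (a point fixed in the world has none). Each returns a list of dicts, best first, with "conf" (0 to 1); they miss things now and then, are a little off and sometimes report something else, mostly with a low value. They report only what shows in the picture. A call takes as long as a camera call. They do not tell look-alikes from the thing itself.
- env.outline_of(target, picture): "mask" (420x560 bool, what is visible of it) and "bbox" ([centre column, centre row, width, height] in pixels, round what is visible of it).
- env.tip_of(target, picture): "pixel" ([column, row] in pixels: a listed point, or the origin of a listed thing).
The state is a dict: "time_s": time; "q": joint angles; "qvel": joint speeds; "joint_efforts": joint torques, N m; "position": TCP position; "tool_rot": TCP orientation; "ft_force": force on the tool from outside, world axes, zero at the start; "wrist_torque": the same for the moment, N m; "grip_width": finger opening in m; "gripper_force": force on a finger pad.
Only numpy, scipy, OpenCV 4.12 (cv2) and the standard library are available. Lean on these libraries where they do the work, as an engineer would, in place of code of your own. Each camera call takes 0.05 s, during which the arm holds its last target. There are 200 camera calls.

## Working session

There is one attempt and no reset: what is moved stays moved. The work goes in short steps, Python scripts to look and compute and a tool call to move; the robot and the scene stay as the last step left them, time stands still between calls to the robot, and variables do not carry over. Pictures are saved under pics/ and viewed, at most 10 in all, crops included, and the job is handed in when it is done.

Besides the shell and the picture viewer there is one more tool, called after "Call:" by a JSON object that holds its "name" and its "arguments". move_arm: Moves the arm, as the interface text tells. Its arguments: {"type":"object","properties":{"plan":{"type":"array"},"squeeze":{"type":"number"}},"required":["plan"]}

```bash
mkdir -p pics
cat > h.py <<'E'
from rig import env
import numpy as np, cv2
def save(p,n): cv2.imwrite('pics/'+n,p['color'][:,:,::-1])
def ray(p,px):
    f=210/np.tan(np.radians(p['fov_y']/2)); d=(np.array(px,float)-[p['cx'],p['cy']])/f
    R=np.array(p['R']);t=np.array(p['t']); return R,t,d
def at(p,px,z,fish=False):
    R,t,d=ray(p,px)
    if fish:
        r=np.hypot(*d); v=np.r_[d/r*np.sin(r),np.cos(r)] if r>1e-9 else np.array([0,0,1.])
    else: v=np.r_[d,1]
    w=R.T@v; c=-R.T@t; return c+w*(z-c[2])/w[2]
E
python3 - <<'E'
from h import *
s=env.observe(); print(s['position'],s['tool_rot'],s['ft_force'])
Z=dict(jar_yellow_centre=.0325,jar_blue_centre=.0325,jar_white_centre=.0365,cell_a=.004,cell_b=.004,dowel_a=.096,dowel_b=.096,cover_handle=.0295,cover_under=0,carrier=0,reagent=0,beaker=0,spare_cap=0,spatula=0,timer=0)
for c in ['top','scene']:
    p=env.get_image(c); save(p,c+'0.png'); print(c, -np.array(p['R']).T@p['t'])
    for n,z in Z.items():
        for r in env.tip_of(n,p)[:3]: print(n,round(r['conf'],2),np.round(r['pixel'],1),np.round(at(p,r['pixel'],z)[:2],4))
E
```

```text
[0.24484921 0.49215925 0.23070661] [[-8.95253838e-01  4.45555435e-01 -9.59024682e-04]
 [ 4.45556335e-01  8.95253157e-01 -1.15644266e-03]
 [ 3.43310561e-04 -1.46260925e-03 -9.99998871e-01]] [-0.54899307  0.22494864 -0.67049635]
top [0.34427624 0.0144151  1.0741023 ]
jar_yellow_centre 0.6 [383.4 141.2] [ 0.6522 -0.2633]
jar_yellow_centre 0.23 [371.8 264.2] [ 0.3439 -0.2203]
jar_blue_centre 0.57 [261.  163.3] [0.6004 0.0472]
jar_white_centre 0.64 [343.8 165.9] [ 0.5891 -0.1603]
jar_white_centre 0.53 [322.9 216.7] [ 0.4619 -0.1042]
cell_a 0.77 [359.8 160.4] [ 0.6106 -0.2076]
cell_a 0.65 [323.4 175.6] [ 0.5722 -0.1124]
cell_b 0.77 [359.8 160.4] [ 0.6106 -0.2076]
cell_b 0.65 [323.4 175.6] [ 0.5722 -0.1124]
dowel_a 0.91 [384.3 142.7] [ 0.6297 -0.2483]
dowel_a 0.81 [309.  174.6] [ 0.5556 -0.0677]
dowel_b 0.91 [384.3 142.7] [ 0.6297 -0.2483]
dowel_b 0.81 [309.  174.6] [ 0.5556 -0.0677]
cover_handle 0.63 [152.2 344.3] [0.1602 0.3143]
cover_handle 0.59 [191.  215.9] [0.4699 0.2237]
cover_under 0.69 [192.  215.6] [0.4741 0.227 ]
cover_under 0.68 [154.  339.5] [0.1664 0.3186]
carrier 0.86 [337.8 
[... 1036 characters left out ...]
8.9] [ 0.6077 -0.2428]
dowel_b 0.63 [275.3 242.1] [ 0.5561 -0.065 ]
dowel_b 0.58 [233.  298.9] [ 0.6077 -0.2428]
cover_handle 0.77 [279.2 125.2] [0.1798 0.3072]
cover_handle 0.7 [330.1 186. ] [0.4773 0.223 ]
cover_handle 0.42 [320.9 242.2] [0.5989 0.0556]
cover_under 0.6 [328.9 190.4] [0.4686 0.2302]
carrier 0.49 [257.3 288.2] [ 0.5746 -0.1448]
carrier 0.4 [274.4 243.4] [ 0.5014 -0.0178]
reagent 0.61 [387.1 255.8] [0.7336 0.1648]
beaker 0.86 [368.1 299.5] [0.7846 0.0271]
spare_cap 0.48 [234.1 226.3] [ 0.3822 -0.0563]
spare_cap 0.31 [364.6 295.5] [0.7714 0.0298]
spatula 0.74 [173.6 247.5] [ 0.3275 -0.2186]
spatula 0.32 [249.7 308.8] [ 0.6054 -0.1972]
timer 0.72 [304.9 337. ] [ 0.749  -0.1551]
```

```bash
python3 -c "
import cv2
a=cv2.imread('pics/top0.png');b=cv2.imread('pics/scene0.png')
cv2.imwrite('pics/t1.png',cv2.resize(a[60:400,100:500],None,fx=2,fy=1.76,interpolation=2))
cv2.imwrite('pics/s1.png',cv2.resize(b[90:370,120:440],None,fx=2.5,fy=2.14,interpolation=2))"
```

```text
(no output)
```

View pics/t1.png

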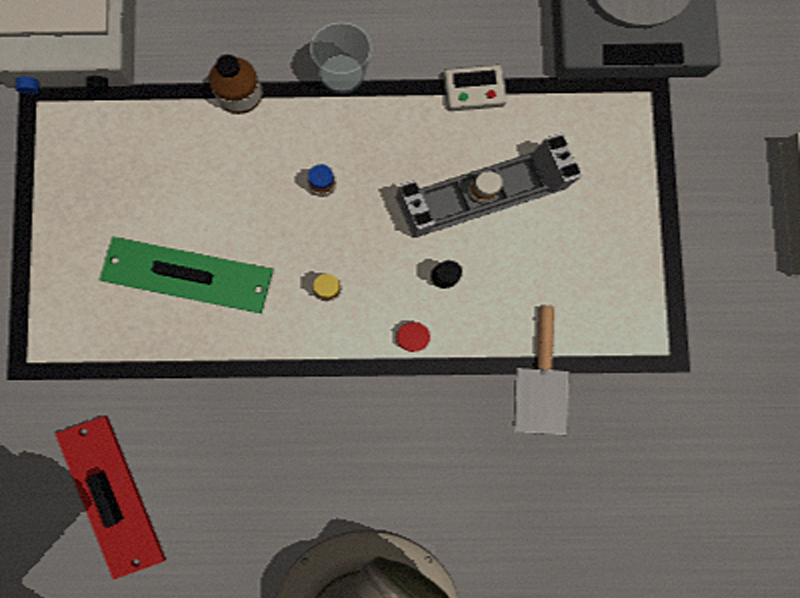

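View pics/s1.png

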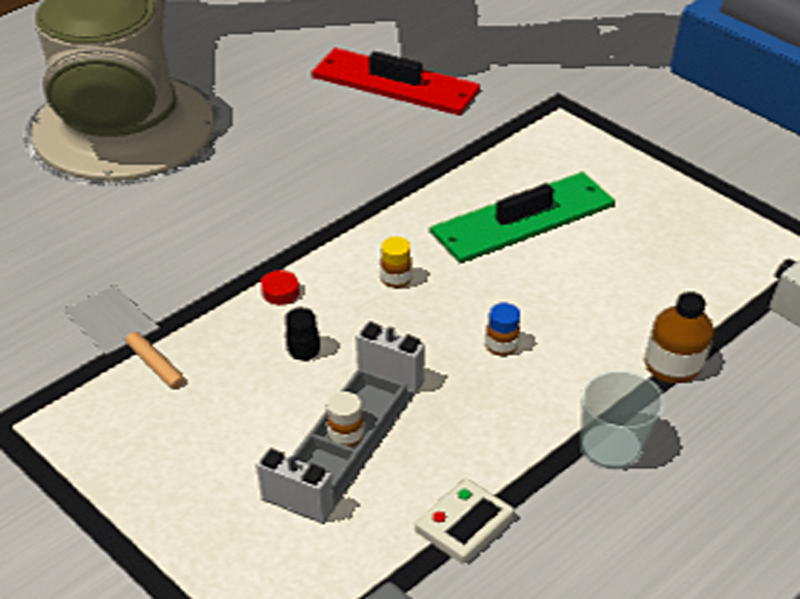

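Top view: yellow cap at about (263,222), blue (260,160), the carrier between dowels (309,175) and (384,143), and the green cover centred at about (191,216). The scene view confirms these. The black jar and red cover are decoys.

```bash
cat >> h.py <<'E'
from scipy.spatial.transform import Rotation as Ro
def Rdown(a):  # tool y along world angle a (deg), z down
    a=np.radians(a); y=np.array([np.cos(a),np.sin(a),0]); z=np.array([0,0,-1.]); return np.c_[np.cross(y,z),y,z]
def go(xyz,a):
    s=env.observe(); R=np.array(s['tool_rot']); T=Rdown(a)
    v=Ro.from_matrix(R.T@T).as_rotvec(degrees=True); t=R.T@(np.array(xyz)-s['position'])*100
    print('row',np.round(v,1),np.round(t,2),'t',round(s['time_s'],2),'w',round(s['grip_width'],4),'q6',np.round(s['q'][5],0))
def look(names,c='wrist',sv=None):
    p=env.get_image(c)
    if sv: save(p,sv)
    for n,z in names.items():
        for r in env.tip_of(n,p)[:3]: print(n,round(r['conf'],2),np.round(r['pixel'],1),np.round(at(p,r['pixel'],z,c=='wrist')[:2],4))
    return p
E
python3 -c "
from h import *
go([.40,.044,.2],19.4)"
```

```text
row [-0.  -0.  44.1] [-33.85 -33.24   3.13] t 1.6 w 0.0855 q6 -12.0
```

Call:
{"name": "move_arm", "arguments": {"plan": [[0,0,8,-6,-6,0.6,1],[0,0,16,-12,-12,1.2,1],[0,0,24,-18,-18,1.8,1],[0,0,32,-24,-24,2.4,1],[0,0,40,-30,-30,3,1]]}}

```text
time_s: 2.1
position: [0.3245, 0.2542, 0.2138]
tool_rot: [[-0.395, 0.919, 0.001], [0.919, 0.395, 0.0], [-0.0, 0.001, -1.0]]
ft_force: [2.1, 1.2, -0.3]
grip_width: 0.0855
gripper_force: 0.0
```

```bash
python3 -c "
from h import *
go([.41,.044,.2],19.4)"
```

```text
row [0.  0.  3.8] [-22.69  -0.44   1.38] t 2.1 w 0.0855 q6 -2.0
```

Call:
{"name": "move_arm", "arguments": {"plan": [[0,0,4,-4.5,0,1.4,1],[0,0,4,-9,0,1.4,1],[0,0,4,-13.5,-0.2,1.4,1],[0,0,4,-18,-0.3,1.4,1],[0,0,4,-22.5,-0.4,1.4,1]]}}

```text
time_s: 2.6
position: [0.4109, 0.0462, 0.1999]
tool_rot: [[-0.334, 0.942, 0.001], [0.942, 0.334, -0.0], [-0.0, 0.001, -1.0]]
ft_force: [1.5, 0.2, 0.4]
grip_width: 0.0856
gripper_force: 0.0
```

```bash
python3 -c "
from h import *
J=dict(jar_yellow_centre=.0325,jar_blue_centre=.0325,dowel_a=.096,cell_a=.004,jar_white_centre=.0365)
p=look(J,sv='w1.png');print(-np.array(p['R']).T@p['t'])
go([.455,.044,.05],19.4)"
```

```text
jar_yellow_centre 0.66 [320.6 214.5] [0.4509 0.0411]
jar_blue_centre 0.64 [445.5 253.8] [0.6038 0.0464]
dowel_a 0.75 [384.3 361.8] [ 0.5592 -0.0675]
dowel_a 0.45 [443.3 251.2] [0.5562 0.0608]
cell_a 0.5 [540.8 201.3] [0.743 0.156]
cell_a 0.47 [320.5 212.3] [0.4556 0.0371]
jar_white_centre 0.93 [286.2 331.4] [ 0.4646 -0.0997]
jar_white_centre 0.7 [319.3 213.7] [0.4486 0.0423]
[0.38812036 0.10953122 0.34352515]
row [-0.  -0.   0.2] [-1.96  4.07 14.97] t 2.9 w 0.0853 q6 -29.0
```

View pics/w1.png

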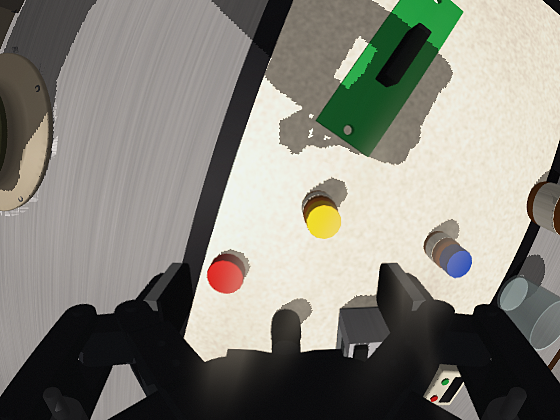

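Wrist view: yellow cap at about (323,221), blue cap (459,263), and the near cover hole at (347,130). I'll refine the jars from the cap-top colour centroids.

```bash
cat >> h.py <<'E'
def cap(p,lo,hi,z,fish):
    h=cv2.cvtColor(p['color'],cv2.COLOR_RGB2HSV); m=cv2.inRange(h,lo,hi)
    n,l,st,ce=cv2.connectedComponentsWithStats(m); out=[]
    for i in range(1,n):
        if st[i,4]>60: (c,r)=cv2.minEnclosingCircle(np.argwhere(l==i)[:,::-1].astype(np.float32)); print(st[i],np.round(ce[i],1),np.round(at(p,ce[i],z,fish),4))
E
python3 -c "
from h import *
p=env.get_image('wrist')
cap(p,(22,120,120),(34,255,255),.063,True)
cap(p,(105,120,100),(130,255,255),.063,True)
go([.452,.043,.2],19.4)"
```

```text
[306 208  35  34 902] [323.2 224.6] [0.4494 0.0425 0.063 ]
[447 253  25  27 493] [458.8 266.7] [0.6051 0.0475 0.063 ]
row [ 0.  -0.   0.2] [-1.98  3.74 -0.02] t 2.95 w 0.0855 q6 -29.0
```

Call:
{"name": "move_arm", "arguments": {"plan": [[0,0,0,-2,3.6,2,1],[0,0,0,-2,3.6,6.5,1],[0,0,0,-2,3.6,11,1],[0,0,0,-2,3.6,15,1],[0,0,0,-2,3.6,16.9,1]]}}

```text
time_s: 3.45
position: [0.4495, 0.0428, 0.0281]
tool_rot: [[-0.337, 0.942, -0.004], [0.942, 0.337, 0.001], [0.002, -0.004, -1.0]]
ft_force: [-0.0, 0.2, 0.2]
grip_width: 0.0854
gripper_force: 0.0
```

Call:
{"name": "move_arm", "arguments": {"plan": [[0,0,0,0,0,0,-0.1],[0,0,0,0,0,0,-0.3],[0,0,0,0,0,0,-0.5],[0,0,0,0,0,0,-0.5],[0,0,0,0,0,0,-0.5]], "squeeze": 25}}

```text
time_s: 3.95
position: [0.4517, 0.0413, 0.032]
tool_rot: [[-0.335, 0.942, 0.003], [0.942, 0.335, -0.0], [-0.001, 0.002, -1.0]]
ft_force: [-0.9, -0.5, 6.8]
grip_width: 0.0334
gripper_force: 24.2
```

```bash
python3 -c "
from h import *
s=env.observe();print(s['position'],s['grip_width'],s['gripper_force'])"
```

```text
[0.45174855 0.04130362 0.03203408] 0.03342290780606758 24.167679267120548
```

Call:
{"name": "move_arm", "arguments": {"plan": [[0,0,0,0,0,-1,-0.5],[0,0,0,0,0,-4,-0.5],[0,0,0,0,0,-8,-0.5],[0,0,0,0,0,-12,-0.5],[0,0,0,-2,0.5,-15,-0.5]]}}

```text
time_s: 4.45
position: [0.4618, 0.0251, 0.1843]
tool_rot: [[-0.336, 0.942, 0.003], [0.942, 0.336, -0.0], [-0.001, 0.002, -1.0]]
ft_force: [0.4, -0.6, -2.1]
grip_width: 0.0333
gripper_force: 25.1
```

Call:
{"name": "move_arm", "arguments": {"plan": [[0,0,0,-4,1,0,-0.5],[0,0,0,-8.5,2,0,-0.5],[0,0,0,-13,3,0,-0.5],[0,0,0,-17.5,4,0,-0.5],[0,0,0,-22,5,0,-0.5]]}}

```text
time_s: 4.95
position: [0.5838, -0.1681, 0.182]
tool_rot: [[-0.334, 0.942, 0.001], [0.942, 0.334, -0.0], [-0.001, 0.001, -1.0]]
ft_force: [0.8, 0.7, -0.8]
grip_width: 0.0334
gripper_force: 25.1
```

Call:
{"name": "move_arm", "arguments": {"plan": [[0,0,0,-2,0.3,0,-0.5],[0,0,0,-4,0.6,0,-0.5],[0,0,0,-4,0.6,0,-0.5]]}}

```text
time_s: 5.25
position: [0.6026, -0.2042, 0.1812]
tool_rot: [[-0.333, 0.943, 0.001], [0.943, 0.333, -0.001], [-0.001, 0.0, -1.0]]
ft_force: [-0.2, -0.1, 0.0]
grip_width: 0.0327
gripper_force: 25.1
```

```bash
python3 -c "
from h import *
J=dict(cell_a=.004,jar_white_centre=.0365,dowel_a=.096,carrier=0)
p=look(J,sv='w2.png')
p=env.get_image('wrist')
for r in env.tip_of('dowel_a',p)[:2]: print(np.round(at(p,r['pixel'],.096,True),4))
go([.6035,-.203,.15],19.4)"
```

```text
cell_a 0.87 [291.2  95.4] [ 0.5759 -0.1088]
cell_a 0.73 [287.8 196.6] [ 0.6064 -0.2051]
cell_a 0.52 [282.8 270.7] [ 0.6288 -0.2842]
jar_white_centre 0.66 [282.9 147.6] [ 0.5848 -0.1582]
jar_white_centre 0.55 [179.7  52.8] [ 0.4668 -0.1039]
dowel_a 0.6 [288.7  22.8] [ 0.5576 -0.068 ]
[ 0.5569 -0.0698  0.096 ]
row [0.  0.  0.2] [-0.2   0.08  3.12] t 5.6 w 0.0329 q6 -49.0
```

View pics/w2.png

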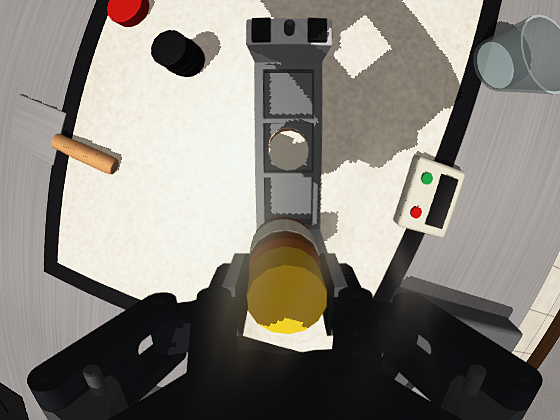

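Carrier is column-aligned at x≈289 (dowel (289,23), free cell (291,95)) and the held yellow jar is centred at x≈287. The grip yaw is right, so I'll lower.

Call:
{"name": "move_arm", "arguments": {"plan": [[0,0,0,-0.1,0.2,3,-0.5],[0,0,0,-0.1,0.2,7,-0.5],[0,0,0,-0.1,0.2,10.5,-0.5],[0,0,0,-0.1,0.2,12.5,-0.5],[0,0,0,-0.1,0.2,13,-0.5]]}}

```text
time_s: 6.1
position: [0.6037, -0.2019, 0.0487]
tool_rot: [[-0.335, 0.942, -0.003], [0.942, 0.335, 0.001], [0.002, -0.002, -1.0]]
ft_force: [-0.0, -0.0, 0.3]
grip_width: 0.0335
gripper_force: 25.2
```

Call:
{"name": "move_arm", "arguments": {"plan": [[0,0,0,0,0,0.3,-0.5],[0,0,0,0,0,0.6,-0.5],[0,0,0,0,0,0.9,-0.5],[0,0,0,0,0,1.1,-0.5]]}}

```text
time_s: 6.5
position: [0.6047, -0.2025, 0.0402]
tool_rot: [[-0.335, 0.942, 0.001], [0.942, 0.335, -0.0], [-0.001, 0.001, -1.0]]
ft_force: [0.3, -0.6, -0.6]
grip_width: 0.0331
gripper_force: 25.2
```

Call:
{"name": "move_arm", "arguments": {"plan": [[0,0,0,0,0,0.1,-0.5],[0,0,0,0,0,0.25,-0.5],[0,0,0,0,0,0.35,-0.5],[0,0,0,0,0,0.4,-0.5]]}}

```text
time_s: 6.9
position: [0.6046, -0.2026, 0.0361]
tool_rot: [[-0.335, 0.942, 0.0], [0.942, 0.335, -0.0], [-0.0, 0.0, -1.0]]
ft_force: [-1.2, 0.5, 5.6]
grip_width: 0.033
gripper_force: 25.7
```

Call:
{"name": "move_arm", "arguments": {"plan": [[0,0,0,0,0,0,-0.1],[0,0,0,0,0,0,0.2],[0,0,0,0,0,-0.2,0.5],[0,0,0,0,0,-1,0.5],[0,0,0,0,0,-4,0.5]]}}

```text
time_s: 7.4
position: [0.6033, -0.2019, 0.074]
tool_rot: [[-0.334, 0.942, -0.005], [0.942, 0.334, 0.003], [0.004, -0.004, -1.0]]
ft_force: [-0.2, 0.6, -0.1]
grip_width: 0.0641
gripper_force: 0.0
```

Call:
{"name": "move_arm", "arguments": {"plan": [[0,0,0,0,0,-4.5,1],[0,0,0,0,0,-9,1],[0,0,0,4.5,0,-11,1],[0,0,0,9,0,-12,1],[0,0,0,13.5,0,-12,1]]}}

```text
time_s: 7.9
position: [0.5592, -0.0742, 0.1981]
tool_rot: [[-0.334, 0.943, 0.004], [0.943, 0.334, -0.001], [-0.003, 0.003, -1.0]]
ft_force: [0.5, 0.1, -0.5]
grip_width: 0.0854
gripper_force: 0.0
```

```bash
python3 -c "
from h import *
p=env.get_image('wrist');save(p,'w3.png')
cap(p,(22,120,120),(34,255,255),.067,True)
cap(p,(105,120,100),(130,255,255),.063,True)
for r in env.tip_of('dowel_a',p)[:2]+env.tip_of('dowel_a',p)[:0]: print(r['conf'],r['pixel'],np.round(at(p,r['pixel'],.096,True),4))
go([.605,.046,.2],19.4)"
```

```text
[267 322  31  25 586] [282.4 333.7] [ 0.6026 -0.2026  0.067 ]
row [0.1 0.  0.3] [ 9.66  8.37 -0.3 ] t 8.05 w 0.0855 q6 -39.0
```

View pics/w3.png

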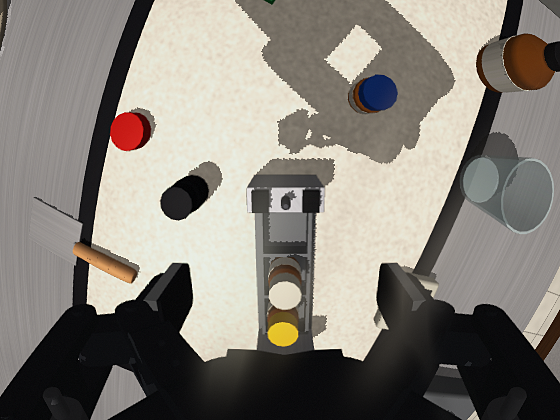

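Yellow stands upright in its cell (282,333); dowel b is at (287,200) and the blue jar at (378,93), in shadow. Next the blue jar.

Call:
{"name": "move_arm", "arguments": {"plan": [[0,0,0,3.5,3,0,1],[0,0,0,7,6,0,1],[0,0,0,9.7,8.4,1,1],[0,0,0,9.7,8.4,5.5,1],[0,0,0,9.7,8.4,8,1]]}}

```text
time_s: 8.55
position: [0.606, 0.0445, 0.1131]
tool_rot: [[-0.335, 0.942, -0.002], [0.942, 0.335, 0.0], [0.001, -0.002, -1.0]]
ft_force: [0.1, 0.7, -0.4]
grip_width: 0.0859
gripper_force: 0.0
```

```bash
python3 -c "
from h import *
p=look(dict(jar_blue_centre=.0325))
cap(p,(105,120,60),(130,255,255),.064,True)
go([.6045,.0465,.032],19.4)"
```

```text
jar_blue_centre 0.78 [282.  216.9] [0.6026 0.0476]
[ 258  201   51   54 1772] [284.3 230.7] [0.6042 0.0481 0.064 ]
row [-0.4 -0.2  0.1] [0.26 0.1  8.03] t 8.65 w 0.0856 q6 -27.0
```

Call:
{"name": "move_arm", "arguments": {"plan": [[0,0,0,0.4,0.1,3,1],[0,0,0,0.4,0.1,6,1],[0,0,0,0.4,0.1,7.6,1],[0,0,0,0.4,0.1,8,1],[0,0,0,0.4,0.1,8,0.2]]}}

```text
time_s: 9.15
position: [0.6066, 0.0476, 0.0368]
tool_rot: [[-0.334, 0.943, 0.002], [0.943, 0.334, -0.0], [-0.001, 0.001, -1.0]]
ft_force: [0.4, -0.1, 0.6]
grip_width: 0.0732
gripper_force: 0.0
```

Call:
{"name": "move_arm", "arguments": {"plan": [[0,0,0,0,0,0,-0.1],[0,0,0,0,0,0,-0.3],[0,0,0,0,0,0,-0.5],[0,0,0,0,0,0,-0.5],[0,0,0,0,0,0,-0.5]], "squeeze": 25}}

```text
time_s: 9.65
position: [0.6053, 0.0479, 0.0374]
tool_rot: [[-0.335, 0.942, -0.0], [0.942, 0.335, -0.001], [-0.001, -0.001, -1.0]]
ft_force: [-6.4, -2.9, 10.2]
grip_width: 0.0313
gripper_force: 25.6
```

Call:
{"name": "move_arm", "arguments": {"plan": [[0,0,0,0,0,-1,-0.5],[0,0,0,0,0,-4,-0.5],[0,0,0,0,0,-8,-0.5],[0,0,0,0,0,-12,-0.5],[0,0,0,0,0,-15,-0.5]]}}

```text
time_s: 10.15
position: [0.6061, 0.0485, 0.1893]
tool_rot: [[-0.335, 0.942, 0.004], [0.942, 0.335, -0.0], [-0.001, 0.003, -1.0]]
ft_force: [1.1, 0.7, 0.1]
grip_width: 0.0312
gripper_force: 25.0
```

```bash
python3 -c "
from h import *
go([.572,-.109,.18],19.4)"
```

```text
row [0.2 0.1 0.2] [-13.7   -8.48   0.92] t 10.15 w 0.0312 q6 -26.0
```

Call:
{"name": "move_arm", "arguments": {"plan": [[0,0,0,-3.5,-2.2,0,-0.5],[0,0,0,-7,-4.4,0.5,-0.5],[0,0,0,-10.5,-6.5,0.9,-0.5],[0,0,0,-13.7,-8.4,0.9,-0.5],[0,0,0,-13.7,-8.4,2,-0.5]]}}

```text
time_s: 10.65
position: [0.5725, -0.113, 0.1674]
tool_rot: [[-0.33, 0.944, 0.003], [0.944, 0.33, -0.002], [-0.003, 0.002, -1.0]]
ft_force: [0.7, 0.8, -0.7]
grip_width: 0.0311
gripper_force: 25.1
```

```bash
python3 -c "
from h import *
p=env.get_image('wrist');save(p,'w4.png')
for r in env.tip_of('dowel_a',p)[:2]: print(r['conf'],np.round(r['pixel']),np.round(at(p,r['pixel'],.096,True),4))
q=env.get_image('top')
for r in env.tip_of('jar_white_centre',q)[:3]: print(r['conf'],np.round(r['pixel']),np.round(at(q,r['pixel'],.0365),4))
go([.5725,-.109,.1],19.4)"
```

```text
0.71 [289. 160.] [ 0.5602 -0.069   0.096 ]
row [ 0.  -0.   0.2] [-0.1  -0.03  6.6 ] t 10.85 w 0.0311 q6 -42.0
```

View pics/w4.png

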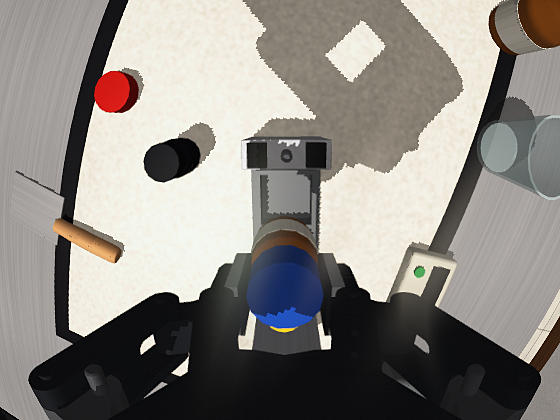

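Dowel b at (287,155) is in line with the held blue jar (286). Lowering now.

Call:
{"name": "move_arm", "arguments": {"plan": [[0,0,0,-0.1,0,3,-0.5],[0,0,0,-0.1,0,7,-0.5],[0,0,0,-0.1,0,10,-0.5],[0,0,0,-0.1,0,11.3,-0.5],[0,0,0,-0.1,0,11.7,-0.5]]}}

```text
time_s: 11.35
position: [0.5728, -0.1089, 0.0481]
tool_rot: [[-0.336, 0.942, -0.001], [0.942, 0.336, 0.001], [0.001, -0.001, -1.0]]
ft_force: [-0.3, 0.7, 0.3]
grip_width: 0.0314
gripper_force: 25.0
```

Call:
{"name": "move_arm", "arguments": {"plan": [[0,0,0,0,0,0.2,-0.5],[0,0,0,0,0,0.35,-0.5],[0,0,0,0,0,0.5,-0.5],[0,0,0,0,0,0.5,-0.5]]}}

```text
time_s: 11.75
position: [0.5729, -0.1099, 0.0443]
tool_rot: [[-0.334, 0.942, 0.001], [0.942, 0.334, -0.0], [-0.001, 0.001, -1.0]]
ft_force: [-0.2, -0.4, -1.0]
grip_width: 0.0311
gripper_force: 25.0
```

Call:
{"name": "move_arm", "arguments": {"plan": [[0,0,0,0,0,0.1,-0.5],[0,0,0,0,0,0.2,-0.5],[0,0,0,0,0,0.25,-0.5],[0,0,0,0,0,0.25,-0.5]]}}

```text
time_s: 12.15
position: [0.5727, -0.1098, 0.0414]
tool_rot: [[-0.335, 0.942, 0.0], [0.942, 0.335, -0.0], [-0.0, 0.0, -1.0]]
ft_force: [-0.9, -0.1, 1.6]
grip_width: 0.0317
gripper_force: 25.5
```

Call:
{"name": "move_arm", "arguments": {"plan": [[0,0,0,0,0,0.05,-0.5],[0,0,0,0,0,0.05,-0.1],[0,0,0,0,0,0.05,0.2],[0,0,0,0,0,0,0.5],[0,0,0,0,0,-2,0.5]]}}

```text
time_s: 12.65
position: [0.5715, -0.1094, 0.0593]
tool_rot: [[-0.334, 0.942, -0.005], [0.942, 0.334, 0.002], [0.003, -0.004, -1.0]]
ft_force: [0.6, 0.3, 1.0]
grip_width: 0.064
gripper_force: 0.0
```

Call:
{"name": "move_arm", "arguments": {"plan": [[0,0,0,0,0,-3,1],[0,0,0,0,0,-7.5,1],[0,0,0,0,0,-12,1],[0,0,0,2,0,-15.5,1],[0,0,0,6.5,0,-16,1]]}}

```text
time_s: 13.15
position: [0.5528, -0.0502, 0.2253]
tool_rot: [[-0.331, 0.944, 0.008], [0.944, 0.331, -0.003], [-0.005, 0.007, -1.0]]
ft_force: [0.3, 1.1, 0.2]
grip_width: 0.0851
gripper_force: 0.0
```

```bash
python3 -c "
from h import *
p=env.get_image('wrist');save(p,'w5.png')
cap(p,(22,120,100),(34,255,255),.067,True)
cap(p,(105,120,60),(130,255,255),.067,True)
for r in env.tip_of('dowel_a',p)[:2]: print(r['conf'],np.round(r['pixel']),np.round(at(p,r['pixel'],.096,True),4))
for c in ['top','scene']:
  p=env.get_image(c)
  h=cv2.cvtColor(p['color'],cv2.COLOR_RGB2HSV); m=cv2.inRange(h,(50,120,40),(75,255,255))
  P=np.argwhere(m)[:,::-1].astype(np.float32)
  W=np.array([at(p,x,.012)[:2] for x in P],np.float32)
  W=W[(W[:,0]>.3)&(W[:,0]<.65)&(W[:,1]>.05)&(W[:,1]<.4)]
  print(c,len(W),cv2.minAreaRect(W))
go([.45,.15,.2],19.4)"
```

```text
[267 325  28  23 480] [280.6 336.3] [ 0.6025 -0.2025  0.067 ]
[267 239  32  35 753] [282.8 257.9] [ 0.5724 -0.1089  0.067 ]
0.97 [283. 228.] [ 0.5594 -0.0702  0.096 ]
0.57 [480.  87.] [0.6878 0.1198 0.096 ]
top 1841 ((0.4722384810447693, 0.2225855588912964), (0.21112246811389923, 0.06473486870527267), 76.19628143310547)
scene 967 ((0.4767172634601593, 0.22072774171829224), (0.2148371785879135, 0.07249213010072708), 75.95841217041016)
row [0.  0.  0.2] [22.04 -2.85  2.13] t 13.35 w 0.0854 q6 -37.0
```

Call:
{"name": "move_arm", "arguments": {"plan": [[0,0,0,-4.5,0,0,1],[0,0,0,-9,0,0,1],[0,0,0,-13.5,0,0,1],[0,0,0,-17.5,0,0,1],[0,0,0,-17.5,0,0,1]]}}

```text
time_s: 13.85
position: [0.6099, -0.2193, 0.2188]
tool_rot: [[-0.329, 0.944, -0.002], [0.944, 0.329, -0.0], [0.001, -0.002, -1.0]]
ft_force: [-0.2, 0.7, -0.4]
grip_width: 0.0856
gripper_force: 0.0
```

```bash
python3 -c "
from h import *
p=env.get_image('wrist');save(p,'w6.png')
D=[]
for r in env.tip_of('dowel_a',p)[:3]:
  x=at(p,r['pixel'],.096,True);D.append(x); print(r['conf'],np.round(r['pixel'],1),np.round(x,4))
for r in env.tip_of('carrier',p)[:1]: print(r['conf'],np.round(r['pixel'],1),np.round(at(p,r['pixel'],0,True),4))
print(np.linalg.norm(D[0]-D[1]))
im=cv2.imread('pics/w6.png')
cv2.imwrite('pics/w6c.png',cv2.resize(im[0:330,180:400],None,fx=3,fy=1.8,interpolation=2) )
cr=[cv2.resize(im[max(0,int(r['pixel'][1])-30):int(r['pixel'][1])+30,int(r['pixel'][0])-40:int(r['pixel'][0])+40],(400,300),interpolation=cv2.INTER_NEAREST) for r in env.tip_of('dowel_a',p)[:2]]
cv2.imwrite('pics/w6c.png',np.hstack(cr))
s=env.observe();print(s['position'])"
```

```text
0.95 [285.9  20.8] [ 0.5587 -0.0698  0.096 ]
0.82 [290.9 240.7] [ 0.6244 -0.2453  0.096 ]
0.68 [283.4  78.3] [ 0.5732 -0.1178  0.096 ]
0.64 [286.6 127.5] [ 0.5894 -0.1551  0.    ]
0.18743150926638466
[ 0.60924974 -0.2131684   0.22076059]
```

View pics/w6c.png

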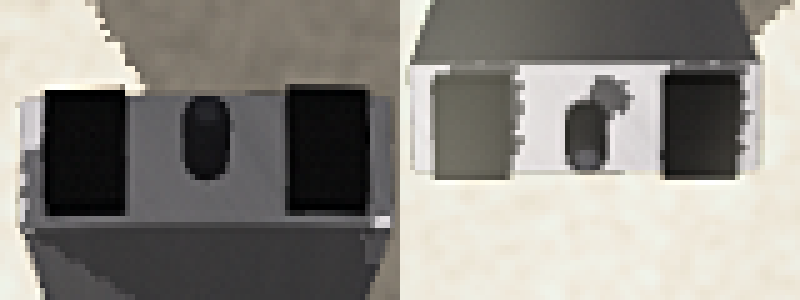

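```bash
python3 -c "
from h import *
p=env.get_image('wrist')
s=env.observe();print(s['position'])
D=[]
for r in env.tip_of('dowel_a',p)[:2]:
  x=at(p,r['pixel'],.096,True);D.append(x); print(r['conf'],np.round(r['pixel'],1),np.round(x,4))
print(np.linalg.norm(D[0]-D[1]))
im=p['color'][:,:,::-1]
cr=[cv2.resize(im[max(0,int(r['pixel'][1])-15):max(0,int(r['pixel'][1])-15)+30,int(r['pixel'][0])-20:int(r['pixel'][0])+20],(400,300),interpolation=cv2.INTER_NEAREST) for r in env.tip_of('dowel_a',p)[:2]]
cv2.imwrite('pics/w7c.png',np.hstack(cr))
"
```

```text
[ 0.60931338 -0.2127998   0.22109457]
0.97 [283.   26.1] [ 0.5565 -0.0687  0.096 ]
0.82 [287.7 248. ] [ 0.624  -0.2471  0.096 ]
0.19082215838457062
```

View pics/w7c.png

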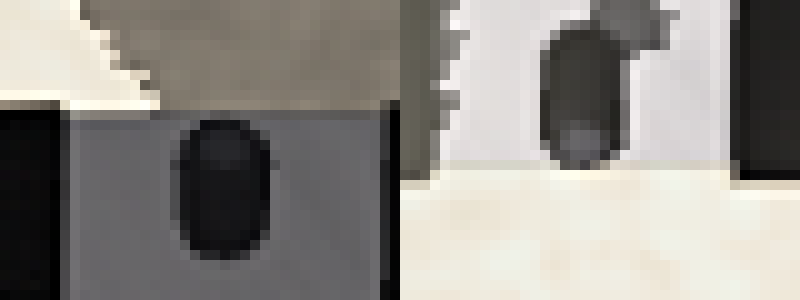

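Crops show the dowel tips at pixels (285.4,25.7) for b and (285,247) for a, slightly left of what the network reports for a.

```bash
python3 -c "
from h import *
p=env.get_image('wrist')
b=at(p,(284.9,25.2),.096,True);a=at(p,(284.5,246.5),.096,True)
print(a,b,np.linalg.norm(b-a),(a+b)/2,np.degrees(np.arctan2(*(b-a)[1::-1])))
go([.473,.222,.2],-13.5)"
```

```text
[ 0.62130884 -0.24649292  0.096     ] [ 0.55775258 -0.06674752  0.096     ] 0.19065101563925932 [ 0.58953071 -0.15662022  0.096     ] 109.47310979239248
row [ 0.   0.  33.1] [45.52  1.73  2.14] t 14.25 w 0.0853 q6 -49.0
```

Call:
{"name": "move_arm", "arguments": {"plan": [[0,0,7,4.8,0.2,0,1],[0,0,14,9.6,0.4,0,1],[0,0,21,14.4,0.6,0,1],[0,0,28,19.2,0.8,0,1],[0,0,33,24,1,0,1]]}}

```text
time_s: 14.75
position: [0.5375, 0.0182, 0.2216]
tool_rot: [[0.237, 0.972, 0.001], [0.972, -0.237, -0.0], [0.0, 0.001, -1.0]]
ft_force: [1.1, 0.7, 0.2]
grip_width: 0.0854
gripper_force: 0.0
```

```bash
python3 -c "
from h import *
go([.473,.222,.15],-13.5)"
```

```text
row [ 0.  -0.  -0.2] [ 18.27 -11.1    7.15] t 14.75 w 0.0854 q6 3.0
```

Call:
{"name": "move_arm", "arguments": {"plan": [[0,0,0,3.8,-2.3,1.5,1],[0,0,0,7.6,-4.6,3,1],[0,0,0,11.4,-6.9,4.5,1],[0,0,0,15.2,-9.2,6,1],[0,0,0,18.3,-11.1,7,1]]}}

```text
time_s: 15.25
position: [0.4716, 0.2222, 0.1507]
tool_rot: [[0.231, 0.973, -0.0], [0.973, -0.231, 0.0], [0.0, -0.0, -1.0]]
ft_force: [-0.9, 0.1, 0.2]
grip_width: 0.0853
gripper_force: 0.0
```

```bash
cat >> h.py <<'E'
def cover(p,ztop,zh):
    h=cv2.cvtColor(p['color'],cv2.COLOR_RGB2HSV); m=cv2.inRange(h,(45,100,25),(80,255,255))
    W=np.array([at(p,x,ztop,True)[:2] for x in np.argwhere(m)[:,::-1]],np.float32)
    print('green',len(W),cv2.minAreaRect(W))
    for n,z in [('cover_handle',zh)]:
        for r in env.tip_of(n,p)[:2]: print(n,r['conf'],np.round(r['pixel'],1),np.round(at(p,r['pixel'],z,True)[:2],4))
E
python3 -c "
from h import *
env.get_image('wrist')
p=env.get_image('wrist');save(p,'w8.png');cover(p,.012,.0295)
go([.473,.222,.1],-13.5)"
```

```text
green 14399 ((0.47280123829841614, 0.2223256379365921), (0.21224604547023773, 0.06582266092300415), 76.1334457397461)
cover_handle 0.87 [  0.  196.6] [0.1588 0.3148]
cover_handle 0.66 [292.4 209.7] [0.4749 0.2233]
row [-0.   0.   0.3] [0.05 0.1  5.1 ] t 15.4 w 0.0855 q6 25.0
```

View pics/w8.png

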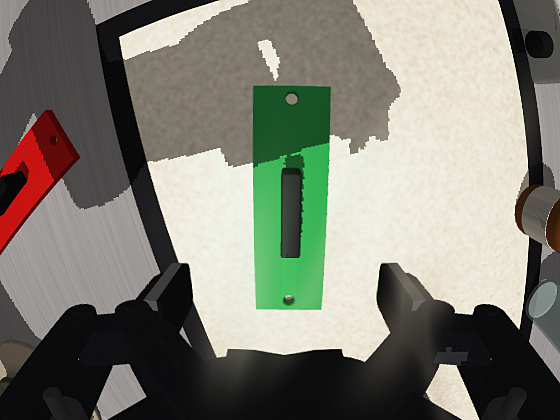

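Cover measured at 212×66 mm with centre (0.4728,0.2223); holes at (292,99) and (289,300). Its size matches, so I'll grasp the handle.

Call:
{"name": "move_arm", "arguments": {"plan": [[0,0,0.7,0,0.1,4,1],[0,0,0.7,0,0.1,8,1],[0,0,0.7,0,0.1,11,1],[0,0,0.7,0,0.1,13,1],[0,0,0.7,0,0.1,13.3,0.5]]}}

```text
time_s: 15.9
position: [0.4738, 0.2187, 0.0167]
tool_rot: [[0.245, 0.969, -0.003], [0.969, -0.245, -0.001], [-0.001, -0.003, -1.0]]
ft_force: [0.0, 0.3, 0.3]
grip_width: 0.0733
gripper_force: 0.0
```

Call:
{"name": "move_arm", "arguments": {"plan": [[0,0,0,0,0,0,0],[0,0,0,0,0,0,-0.5],[0,0,0,0,0,0,-1],[0,0,0,0,0,0,-1],[0,0,0,0,0,0,-1]], "squeeze": 70}}

```text
time_s: 16.4
position: [0.4747, 0.2198, 0.0193]
tool_rot: [[0.244, 0.97, 0.002], [0.97, -0.244, 0.0], [0.001, 0.002, -1.0]]
ft_force: [-1.5, -0.8, 7.0]
grip_width: 0.015
gripper_force: 69.4
```

Call:
{"name": "move_arm", "arguments": {"plan": [[0,0,0,0,0,0,-1],[0,0,0,0,0,0,-1]]}}

```text
time_s: 16.6
position: [0.4747, 0.2197, 0.0193]
tool_rot: [[0.244, 0.97, 0.002], [0.97, -0.244, 0.0], [0.001, 0.002, -1.0]]
ft_force: [-0.9, -0.3, 6.8]
grip_width: 0.015
gripper_force: 69.4
```

Call:
{"name": "move_arm", "arguments": {"plan": [[0,0,0,0,0,-1,-1],[0,0,0,0,0,-4,-1],[0,0,0,0,0,-8,-1],[0,0,0,0,0,-12,-1],[0,0,0,0,0,-16,-1]]}}

```text
time_s: 17.1
position: [0.4736, 0.2196, 0.1804]
tool_rot: [[0.244, 0.97, -0.0], [0.97, -0.244, -0.0], [-0.0, -0.0, -1.0]]
ft_force: [0.1, 1.0, -3.2]
grip_width: 0.0151
gripper_force: 68.6
```

```bash
python3 -c "
from h import *
env.get_image('wrist');env.get_image('wrist')
p=env.get_image('wrist');s=env.observe();print(s['position'],s['ft_force'])
z=s['position'][2]-.0193
cover(p,z+.012,z+.0295);R=np.array(s['tool_rot']);print('y ang',np.degrees(np.arctan2(R[1,1],R[0,1])))
save(p,'w9.png')
go([.5895,-.1566,.2],19.5)"
```

```text
[0.47482576 0.21985023 0.18078765] [-0.5310603  -0.44061634 -3.28543494]
green 27489 ((0.48175185918807983, 0.24427637457847595), (0.16983412206172943, 0.06783708184957504), 75.89556884765625)
cover_handle 0.96 [ 12.4 192.7] [0.3388 0.2988]
cover_handle 0.56 [284.3 276.2] [0.4755 0.2201]
y ang -14.148878186588345
row [  0.1  -0.  -33.7] [-33.65  20.41  -2.13] t 17.3 w 0.0147 q6 26.0
```

View pics/w9.png

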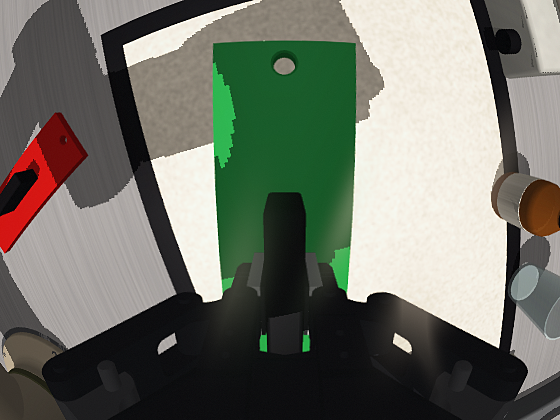

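The cover is level in the gripper and its front hole is at (284.5,64). I'll get the cover centre relative to the TCP from that.

```bash
python3 -c "
from h import *
p=env.get_image('wrist');s=env.observe();R=np.array(s['tool_rot'])
zt=s['position'][2]-.0193+.012
h=cv2.cvtColor(p['color'],cv2.COLOR_RGB2HSV); m=cv2.inRange(h,(45,100,25),(80,255,255))
roi=np.zeros_like(m); roi[50:80,268:302]=1
q=np.argwhere((m==0)&(roi>0))[:,::-1]; print(len(q),q.min(0),q.max(0))
c=(q.min(0)+q.max(0))/2
f=lambda px:np.round((R.T@(at(p,px,zt,True)-s['position'])*1000),1)
print('hole',c,f(c))
for r in (42.,): print('front edge',[f((x,r)) for x in (215,284,354)])
for row in (100,150,200):
    x=np.where(m[row]>0)[0]; print(row,x.min(),x.max(),f((x.min(),row)),f((x.max(),row)))
rows=np.where(m[:,284]>0)[0]; print(rows.min(), f((284,rows.min())))
"
```

```text
287 [273  57] [294  74]
hole [283.5  65.5] [96.6 -0.3  7.2]
front edge [array([109.5, -32.4,   7.3]), array([108.2,  -0. ,   7.2]), array([109.5,  32.8,   7.2])]
100 213 355 [ 81.  -33.2   7.3] [81.  33.1  7.2]
150 214 354 [ 57.2 -33.2   7.3] [57.2 33.   7.2]
200 216 342 [ 32.9 -33.2   7.3] [32.8 28.   7.2]
41 [108.7  -0.    7.2]
```

Call:
{"name": "move_arm", "arguments": {"plan": [[0,0,-7,-4,2.4,-1,-1],[0,0,-14,-8,4.8,-2,-1],[0,0,-21,-12,7.2,-2,-1],[0,0,-28,-16,9.6,-2,-1],[0,0,-33.7,-20,12,-2,-1]]}}

```text
time_s: 17.85
position: [0.5412, -0.0054, 0.1964]
tool_rot: [[-0.339, 0.941, -0.004], [0.941, 0.339, 0.001], [0.002, -0.003, -1.0]]
ft_force: [1.6, 0.4, -2.7]
grip_width: 0.0149
gripper_force: 68.9
```

```bash
python3 -c "
from h import *
go([.5902,-.1585,.2],19.5)"
```

```text
row [-0.2 -0.1  0.3] [-16.07  -0.58  -0.39] t 17.85 w 0.0149 q6 -33.0
```

Call:
{"name": "move_arm", "arguments": {"plan": [[0,0,0.2,-4,-0.1,0,-1],[0,0,0.2,-8,-0.3,0,-1],[0,0,0.2,-12,-0.5,0,-1],[0,0,0.2,-16,-0.6,0,-1],[0,0,0.2,-16,-0.6,3,-1]]}}

```text
time_s: 18.35
position: [0.5914, -0.1616, 0.1686]
tool_rot: [[-0.327, 0.945, 0.004], [0.945, 0.327, -0.003], [-0.005, 0.003, -1.0]]
ft_force: [0.9, 1.0, -3.1]
grip_width: 0.0147
gripper_force: 69.0
```

Call:
{"name": "move_arm", "arguments": {"plan": [[0,0,0,0,0,2,-1],[0,0,0,0,0,2,-1],[0,0,0,0,0,2,-1]]}}

```text
time_s: 18.65
position: [0.5893, -0.1562, 0.1475]
tool_rot: [[-0.331, 0.944, -0.002], [0.944, 0.331, 0.001], [0.002, -0.002, -1.0]]
ft_force: [-0.1, 0.6, -3.1]
grip_width: 0.0147
gripper_force: 68.8
```

```bash
python3 -c "
from h import *
p=env.get_image('wrist');save(p,'w10.png')
im=p['color'][:,:,::-1]; cv2.imwrite('pics/w10c.png',cv2.resize(im[30:110,234:334],(800,600),interpolation=0))
s=env.observe();print(s['position'],s['ft_force'])
go([.5902,-.1585,.125],19.5)"
```

```text
[ 0.58975213 -0.15632426  0.14855164] [ 0.65551994  0.47264051 -2.75176575]
row [ 0.   0.  -0.1] [-0.22 -0.03  2.36] t 18.7 w 0.0151 q6 -45.0
```

View pics/w10c.png

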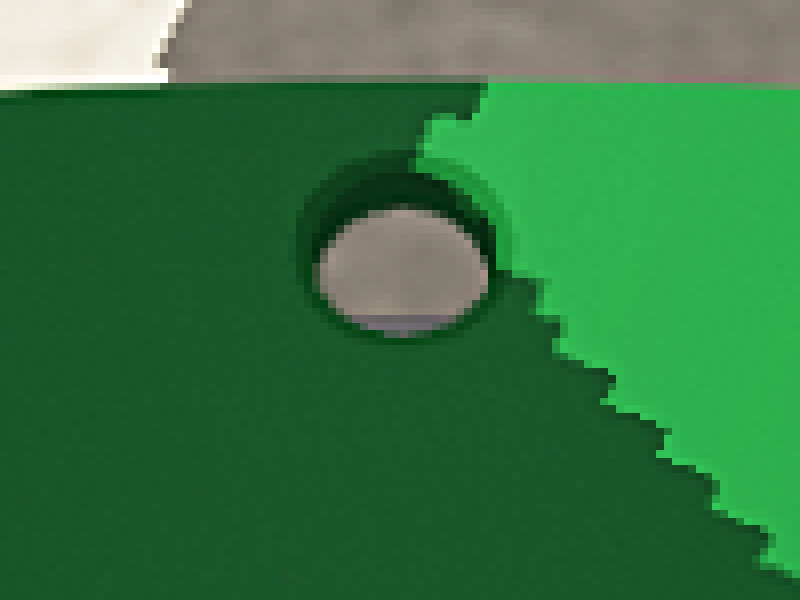

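The front hole shows bench beyond the pillar, as parallax predicts, so nothing contradicts the measured dowel positions. That was one picture over the limit of 10, so I'll continue on force and numbers only.

Call:
{"name": "move_arm", "arguments": {"plan": [[0,0,0,-0.2,0,1,-1],[0,0,0,-0.2,0,1.8,-1],[0,0,0,-0.2,0,2.4,-1],[0,0,0,-0.2,0,2.4,-1],[0,0,0,-0.2,0,2.4,-1]]}}

```text
time_s: 19.2
position: [0.5902, -0.1583, 0.1242]
tool_rot: [[-0.331, 0.944, -0.0], [0.944, 0.331, -0.0], [0.0, -0.0, -1.0]]
ft_force: [0.4, -0.9, -3.4]
grip_width: 0.0149
gripper_force: 69.0
```

```bash
python3 -c "
from h import *
go([.5902,-.1585,.110],19.5)"
```

```text
row [-0.  -0.  -0.2] [-0.02 -0.01  1.42] t 19.2 w 0.0149 q6 -45.0
```

Call:
{"name": "move_arm", "arguments": {"plan": [[0,0,-0.2,0,0,0.4,-1],[0,0,-0.2,0,0,0.7,-1],[0,0,-0.2,0,0,1,-1],[0,0,-0.2,0,0,1.2,-1],[0,0,-0.2,0,0,1.2,-1]]}}

```text
time_s: 19.7
position: [0.5901, -0.1583, 0.1118]
tool_rot: [[-0.334, 0.942, -0.001], [0.942, 0.334, 0.0], [0.0, -0.0, -1.0]]
ft_force: [-0.1, -0.2, -3.4]
grip_width: 0.0148
gripper_force: 69.0
```

Call:
{"name": "move_arm", "arguments": {"plan": [[0,0,0,0,0,0.2,-1],[0,0,0,0,0,0.4,-1],[0,0,0,0,0,0.6,-1],[0,0,0,0,0,0.6,-1]]}}

```text
time_s: 20.1
position: [0.5901, -0.1583, 0.1058]
tool_rot: [[-0.334, 0.942, -0.0], [0.942, 0.334, 0.0], [0.0, -0.0, -1.0]]
ft_force: [-1.0, -0.9, -3.2]
grip_width: 0.0149
gripper_force: 69.0
```

Call:
{"name": "move_arm", "arguments": {"plan": [[0,0,0,0,0,0.3,-1],[0,0,0,0,0,0.6,-1],[0,0,0,0,0,0.8,-1],[0,0,0,0,0,1,-1],[0,0,0,0,0,1,-1]]}}

```text
time_s: 20.6
position: [0.5903, -0.1584, 0.0968]
tool_rot: [[-0.334, 0.942, 0.001], [0.942, 0.334, -0.0], [-0.001, 0.001, -1.0]]
ft_force: [-2.9, 0.8, 6.4]
grip_width: 0.0147
gripper_force: 70.3
```

Call:
{"name": "move_arm", "arguments": {"plan": [[0,0,0,0,0,0.2,-1],[0,0,0,0,0,0.35,-1],[0,0,0,0,0,0.5,-1],[0,0,0,0,0,0.5,-1]]}}

```text
time_s: 21.0
position: [0.5904, -0.1584, 0.0933]
tool_rot: [[-0.335, 0.942, 0.002], [0.942, 0.335, -0.001], [-0.002, 0.001, -1.0]]
ft_force: [-6.2, 2.2, 14.7]
grip_width: 0.0151
gripper_force: 71.6
```

Call:
{"name": "move_arm", "arguments": {"plan": [[0,0,0,0,0,0.1,-1],[0,0,0,0,0,0.25,-1],[0,0,0,0,0,0.25,-1]]}}

```text
time_s: 21.3
position: [0.5904, -0.1584, 0.0933]
tool_rot: [[-0.335, 0.942, 0.003], [0.942, 0.335, -0.002], [-0.003, 0.002, -1.0]]
ft_force: [-12.6, 4.5, 33.7]
grip_width: 0.015
gripper_force: 74.2
```

Call:
{"name": "move_arm", "arguments": {"plan": [[0,0,0,0,0,-0.1,-1],[0,0,0,0,0,-0.1,-1],[0,0,0,0,0,-0.1,-1]]}}

```text
time_s: 21.6
position: [0.5904, -0.1585, 0.0933]
tool_rot: [[-0.335, 0.942, 0.003], [0.942, 0.335, -0.002], [-0.003, 0.002, -1.0]]
ft_force: [-10.3, 4.1, 25.8]
grip_width: 0.0151
gripper_force: 73.3
```

```bash
python3 -c "
from h import *
for c in ['top','scene']:
  p=env.get_image(c); print(c)
  for n in ['spare_cap','spatula','timer','reagent','beaker','jar_white_centre','jar_yellow_centre','jar_blue_centre','cover_under','dowel_a']:
    for r in env.tip_of(n,p)[:2]: 
      z={'j':.0365,'c':.074,'d':.096}.get(n[0],0); print(n,round(r['conf'],2),np.round(r['pixel']),np.round(at(p,r['pixel'],z)[:2],3))
s=env.observe();print(s['position'],s['ft_force'],s['wrist_torque'])"
```

```text
top
timer 0.71 [336. 110.] [ 0.749 -0.151]
reagent 0.81 [221. 114.] [0.744 0.154]
beaker 0.56 [271. 103.] [0.772 0.021]
jar_blue_centre 0.22 [216. 113.] [0.734 0.16 ]
cover_under 0.85 [155. 343.] [0.171 0.295]
dowel_a 0.46 [309. 177.] [ 0.55  -0.068]
scene
spare_cap 0.63 [233. 227.] [ 0.383 -0.059]
spatula 0.72 [172. 247.] [ 0.324 -0.22 ]
timer 0.55 [304. 336.] [ 0.745 -0.153]
beaker 0.98 [367. 298.] [0.78 0.03]
cover_under 0.9 [257. 278.] [ 0.591 -0.157]
cover_under 0.87 [278. 129.] [0.232 0.254]
dowel_a 0.92 [235. 301.] [ 0.615 -0.243]
dowel_a 0.81 [274. 242.] [ 0.555 -0.067]
[ 0.59038299 -0.15842416  0.09329866] [-10.88475328   3.59073659  25.98856325] [ 0.70077102  1.73147306 -0.02616446]
```

```bash
python3 -c "
from rig import env
print(env.close_job())"
```

```text
the job is handed in; nothing more can be done
None
```

The job is handed in at about 22 s: the yellow and blue jars were set in the outer cells and seen upright there before the cover went on. The green cover was held down on both pillars at about 26 N, and the height stopped changing as the push rose to 34 N. I viewed 11 pictures, one over the limit of 10.

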